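Clamp the tube rack on the shaker with its lever bolt

ROBOT

A 6-joint arm with a two-finger parallel gripper is mounted at the origin on the work surface. World frame = base frame: x ahead of the robot, y to its left, z up, the work surface at z = 0. Lengths are in m, angles in rad, forces in N, time in s.
With the tool pointing down it reaches from about 0.35 to 1 m from the base axis. Payload 7.1 kg.
Tool frame: the origin (TCP) lies at the centre of the arm's flange, where the gripper is bolted on; the fingertips stand 173 mm ahead of it and the grasp point (between the pads) lies 155 mm ahead of it; z points along the fingers, y is the line along which they close (so a half turn about z gives the same grasp; the last joint's range is limited). The gripper opens to 85 mm and grips with 20 to 120 N. Pads are 22 mm wide; open, the fingers measure 114 mm over their backs; the gripper's body (76 mm by 85 mm) begins 54 mm behind the grasp point. The pads swing forward as they close: fully open they stand 13 mm farther back than shut.
Start: joints at [-1.12, 0.423, 1.63, -0, 1.089, -0.019], TCP at [0.283, -0.557, 0.405] pointing down, gripper open.
Joint ranges: [-3, 3], [-0.9, 2.11], [0.09, 2.58], [-1.31, 4.45], [0.11, 2.69], [-2.54, 2.54]. Speed limits (rad/s): [2.39, 2.39, 3.01, 3.14, 3.14, 3.14].

INTERFACE

Orientations are given as a 3x3 rotation matrix whose columns are the frame's x, y, z axes.
In Python, from rig import get_obs, optics, workorder gives the robot as it stands. The module is installed in compiled form; this text tells all that it offers.
- The arm moves only by the tool send_rows, never from a script. Its argument "rows" is a list of rows, each a list of 3 entries, a list of its own where there are three numbers: the opening, from 0 (shut) to 1 (fully open), then the shift along the tool's x, y, z in units of 30 mm (1.0 is 30 mm), then the turn, a rotation vector about the tool's x, y, z in units of 6 degrees (1.0 is 6 degrees). In form: [[fingers, [tx, ty, tz], [rx, ry, rz]], ...]. A call has 1 to 10 rows; each row shifts and turns the commanded pose from where the row before left it, along the tool's axes as they then stand; what a row does not reach is not made up. A row lasts 1/12 s, in which the tool goes at most 41.7 mm and 7.16 degrees, less where a joint would pass 70% of its speed; a pose out of reach is approached as far as the arm can. A call is refused whole if a number of a shift passes 1 or a number of a turn 1, either way. A call with a gripper value outside its range is refused whole. The fingers move at their own pace and stop on an object; the grip force is fixed at half the most. Time passes only in rows, so rows that do not move let the fingers close. It gives the time, the measured TCP pose, the force, the opening and the grip force at its end, in the units of the state.
- get_obs(): the state, without advancing time (a new reading comes with each control period).
- optics.snapshot(name): name is "scene" or "top"; returns a dict with "color" (480x640x3 uint8, blue, green, red), "z_map" (480x640 float32, m along the optical axis (not along the pixel's ray), 0 where there is no reading), "vertical_fov" (degrees; the focal length in pixels is half the picture's height over the tangent of half this angle, whatever the lens; pixels are square), "cx", "cy" (the principal point, pixels), "distortion" ([k1, k2, p1, p2, k3] as OpenCV has them; the pictures are not rectified), "R" (3x3) and "t" (3): a world point X has camera coordinates R X + t. Camera axes: x right, y down, z forward; pixel columns grow to the right and rows downward; lengths in m; the calibration is good to about 2 mm. A picture is of the moment at which its call begins.
- workorder.close_job(): hands the job in; it is judged then, once.
The state is a dict: "clock": time; "joint_positions": joint angles; "qd": joint speeds; "joint_torque": joint torques, N m; "tool_pos": TCP position; "orientation": TCP orientation; "ft_force": force on the tool from outside, world axes, zero at the start; "torque": the same for the moment, N m; "width": opening from 0.0 (shut) to 1.0 (fully open); "grip_force": force on a finger pad.
Only numpy, scipy, OpenCV 4.12 (cv2) and the standard library are available. Lean on these libraries where they do the work, as an engineer would, in place of code of your own. Each camera call takes 0.05 s, during which the arm holds its last target. There are 200 camera calls.

TASK

Clamp the tube rack onto the shaker: turn the upright lever bolt on the bracket clockwise until its foot is just snug on the rack, without forcing it, then fold its lever all the way down flat. Let go, and leave the other things on the bench alone.

Things in the scene. Friction and masses are not known exactly. Their poses are not given: they have to be found in the camera images.
- bolt: Vertical steel lever bolt. Origin on its axis at the bracket arm's top, z up. Clockwise from above screws it down 2 mm/rad; it stays where left. Torque read at the tool just after each small step (0.1 to 0.2 rad): 0.03 to 0.09 N m free, 0.05 above free soon after its foot touches the rack, 0.12 to 0.18 above free when snug (about 15 N, 0.75 rad past touch); it levels off near 0.28 when overtight.
- lever (a joint): Lever of the bolt: 0 = standing upright (open, as found), 1.5 rad = folded flat (closed). It hinges on a pin along the bolt's y, 18 mm above the bolt's origin, and falls towards the bolt's +x. Stiff (0.12 to 0.16 N m, about 3 N at 45 mm) and stays where left. Closing it adds about 15 N of clamp force.
- lever_tip (a point): Free end of the lever, on its centre line, 68 mm from the hinge pin: 86 mm above the bolt's origin when upright. The lever is a flat steel bar, 12 mm thick (along the bolt's y), 16 mm wide (along x). Turning the upright bar turns the bolt. Nothing stands around it above the bracket arm's top (the bolt's origin height).
- rack: White tube rack, 110 x 200 x 32 mm, small capped tubes 14 mm above it, loose on the shaker between low lips. Origin under its centre, long along y. The bolt's 40 mm rubber foot comes down on its blank +y end after 0.3 to 3.9 rad of turning, different each time; the force then rises about 20 N/rad.
- shaker: Fixed bench shaker, 190 x 290 mm, platform 75 mm high, with knobs on its -x side. Origin on the bench under the rack's middle. A steel bracket at its +y end carries the bolt at x 0, y 75, arm top 144 mm high, 34 mm wide.
- cup: Bystander: paper cup, 74 mm across, 85 mm high; origin under its centre.
- jar: Bystander: small white-capped jar, 56 mm across, 75 mm high; origin under its centre.
- tipbox: Bystander: green box of pipette tips, 85 x 120 x 61 mm; origin under its centre.
- tuberack: Bystander: blue block with four tubes, 80 x 130 mm, 98 mm high; origin under its centre.
There are look-alikes about, which are no part of the job. Of the things like the rack, leave any that is blue or green; of the rest the larger one is meant.

How it is judged:
By the outcome, as a careful person would: the job done as asked, in the order asked, and still so for the second after the job is handed in, with the robot touching nothing.
It also fails if it takes over 64 s, if anything falls off the work surface, if the arm or the gripper's body presses on something with over 40 N, if the wrist force passes 120 N, or if a joint passes its speed limit or range.

## Working session

There is one attempt and no reset: what is moved stays moved. The work goes in short steps, Python scripts to look and compute and a tool call to move; the robot and the scene stay as the last step left them, time stands still between calls to the robot, and variables do not carry over. Pictures are saved under pics/ and viewed, at most 10 in all, crops included, and the job is handed in when it is done.

Besides the shell and the picture viewer there is one more tool, called after ">>>" by a JSON object that holds its "op" and its "data", one argument or row to a line. send_rows: Moves the arm, as the interface text tells. Its arguments: {"type":"object","properties":{"rows":{"type":"array"}},"required":["rows"]}

```bash
mkdir -p pics
cat > h.py <<'E'
import numpy as np,cv2
from rig import get_obs,optics,workorder
def snap(n):
    s=optics.snapshot(n); f=240/np.tan(np.radians(s['vertical_fov'])/2)
    s['K']=np.array([[f,0,s['cx']],[0,f,s['cy']],[0,0,1]]); s['D']=np.array(s['distortion'],float); s['R']=np.array(s['R']); s['t']=np.array(s['t']); return s
def ray(s,uv):
    p=cv2.undistortPoints(np.array(uv,float).reshape(-1,1,2),s['K'],s['D']).reshape(-1,2)
    d=np.c_[p,np.ones(len(p))]@s['R']; return -s['R'].T@s['t'],d
def plane(s,uv,z):
    o,d=ray(s,uv); return o+d*((z-o[2])/d[:,2])[:,None]
def cloud(s):
    v,u=np.mgrid[:480,:640]; o,d=ray(s,np.c_[u.ravel(),v.ravel()]); P=o+d*s['z_map'].reshape(-1,1); P[s['z_map'].ravel()==0]=np.nan; return P.reshape(480,640,3)
def proj(s,X):
    return cv2.projectPoints(np.array(X,float).reshape(-1,3),cv2.Rodrigues(s['R'])[0],s['t'],s['K'],s['D'])[0].reshape(-1,2)
E
python3 - <<'E'
from h import *
for n in('scene','top'):
    s=snap(n); cv2.imwrite(f'pics/{n}0.png',s['color']); np.savez(f'{n}0.npz',**s); print(n,-s['R'].T@s['t'],s['R'][2],(s['z_map']>0).mean())
o=get_obs(); print(o)
E
```

```text
scene [1.19875341 0.05624174 0.86861108] [-0.7243015  -0.1179862  -0.67931332] 0.9961881510416667
top [ 0.3605584  -0.04943683  1.58768352] [ 0.06514196  0.00435774 -0.99786649] 0.9957942708333334
{'clock': 0.1, 'joint_positions': array([-1.12001033e+00,  4.23772965e-01,  1.63061333e+00, -1.02395052e-05,
        1.08859654e+00, -1.90187371e-02]), 'qd': array([-0.00023451, -0.00160984, -0.00087569,  0.00056076, -0.00056546,
        0.00099885]), 'joint_torque': array([-4.80938161e-04, -5.58425581e+01, -2.82443279e+01, -1.28997945e-05,
        2.98716819e-03, -1.41345453e-06]), 'tool_pos': array([ 0.28284628, -0.55705176,  0.40401802]), 'orientation': array([[ 8.91654558e-01,  4.52715994e-01, -6.13827117e-04],
       [ 4.52716410e-01, -8.91653686e-01,  1.24734990e-03],
       [ 1.73740406e-05, -1.39009484e-03, -9.99999034e-01]]), 'ft_force': array([ 0.07553852, -0.0409377 ,  0.02200178]), 'torque': array([-0.00558549, -0.00014473,  0.02016202]), 'grip_force': 0.0, 'width': 1.0002705523385562}
```

View pics/scene0.png

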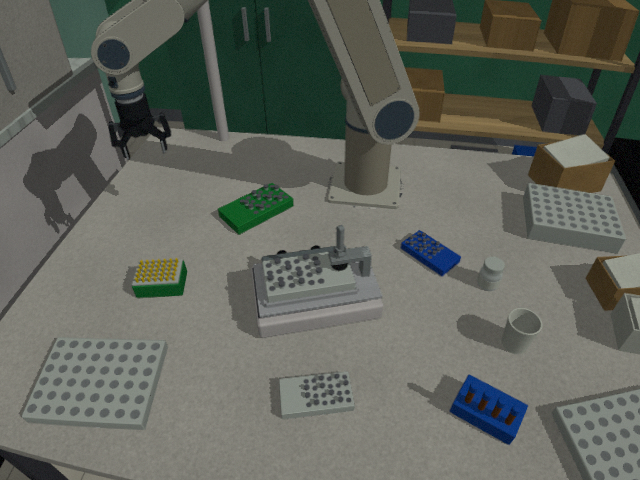

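View pics/top0.png

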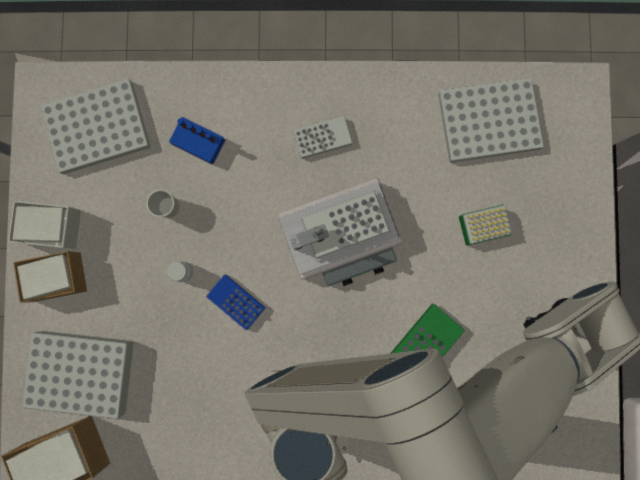

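Candidates for the rack: the white one on the shaker (scene 308,275; top 350,220), the small white one on the bench (scene 316,394; top 323,137), a blue one (scene 430,252) and a green one (scene 256,207). The blue and green ones are excluded. The larger white one is the one on the shaker under the bolt bracket (scene 340,250), so that's the target. I'll confirm with a crop and measure it.

Run:
```python
from h import *
S={n:dict(np.load(f'{n}0.npz')) for n in('scene','top')}
a=cv2.resize(S['scene']['color'][210:340,240:400],None,fx=2.9,fy=2.9,interpolation=3)
b=cv2.resize(S['top']['color'][170:295,270:410],None,fx=2.4,fy=2.4,interpolation=3)
h=max(a.shape[0],b.shape[0]); pad=lambda i:cv2.copyMakeBorder(i,0,h-i.shape[0],0,0,0)
im=np.hstack([pad(a),pad(b)]);print(im.shape);cv2.imwrite('pics/crop.png',im)
for n,s in S.items():
    P=cloud(s); x,y,z=P[...,0],P[...,1],P[...,2]
    box={'scene':(210,340,240,400),'top':(170,295,270,410)}[n]
    m=np.zeros(z.shape,bool); m[box[0]:box[1],box[2]:box[3]]=1
    for lo,hi in((.068,.082),(.10,.112),(.138,.152),(.16,.20),(.2,.225),(.222,.24)):
        k=m&(z>lo)&(z<hi)
        if k.sum()<4: print(n,lo,k.sum());continue
        q=P[k]; r=cv2.minAreaRect(np.float32(q[:,:2]*1000)); print(n,lo,k.sum(),np.median(q,0).round(4),r)
        v,u=np.where(k); print('   px',u.min(),u.max(),v.min(),v.max(), 'z',q[:,2].min(),q[:,2].max())
```

```text
(377, 800, 3)
scene 0.068 1993 [ 0.5418 -0.054   0.0756] ((494.279296875, -81.81538391113281), (163.18585205078125, 282.261962890625), 19.71941375732422)
   px 253 381 262 316 z 0.06802759134381375 0.0819728596768915
scene 0.1 2575 [ 0.5116 -0.1005  0.1079] ((490.88385009765625, -77.07060241699219), (115.86090850830078, 241.3509521484375), 20.257930755615234)
   px 262 369 252 298 z 0.1000109986738198 0.11198825916449229
scene 0.138 423 [0.4681 0.0015 0.1446] ((464.623779296875, -4.918117523193359), (37.290287017822266, 92.70379638671875), 19.839885711669922)
   px 329 370 246 263 z 0.13808615134069313 0.1518231933445554
scene 0.16 129 [ 0.478  -0.0259  0.173 ] ((477.3262634277344, -25.29654884338379), (19.571609497070312, 26.512250900268555), 17.331058502197266)
   px 334 346 237 253 z 0.1601434831018843 0.19963427851223747
scene 0.2 64 [ 0.4776 -0.0259  0.2124] ((476.95159912109375, -26.405921936035156), (16.011098861694336, 10.27704906463623), 83.38814544677734)
   px 337 344 229 239 z 0.2002360823183149 0.22478004836324117
scene 0.222 43 [ 0.4753 -0.0252  0.2277] ((474.2557373046
[... 677 characters left out ...]
984), 19.918506622314453)
   px 290 328 224 248 z 0.13811418557744393 0.1519252592624447
top 0.16 42 [ 0.4704 -0.0242  0.1687] ((472.5338134765625, -25.732349395751953), (19.236616134643555, 26.374256134033203), 45.37627410888672)
   px 312 323 226 237 z 0.16175493810161723 0.19204319714142248
top 0.2 11 [ 0.4691 -0.0227  0.2163] ((471.4410095214844, -24.56640625), (14.688974380493164, 9.604451179504395), 45.485843658447266)
   px 314 320 227 234 z 0.20258413502473682 0.22496328904163065
top 0.222 31 [ 0.4726 -0.0252  0.2285] ((472.4967041015625, -25.077655792236328), (13.879618644714355, 10.138692855834961), 45.933895111083984)
   px 314 320 227 233 z 0.22218885166008673 0.23508938988112038
```

View pics/crop.png

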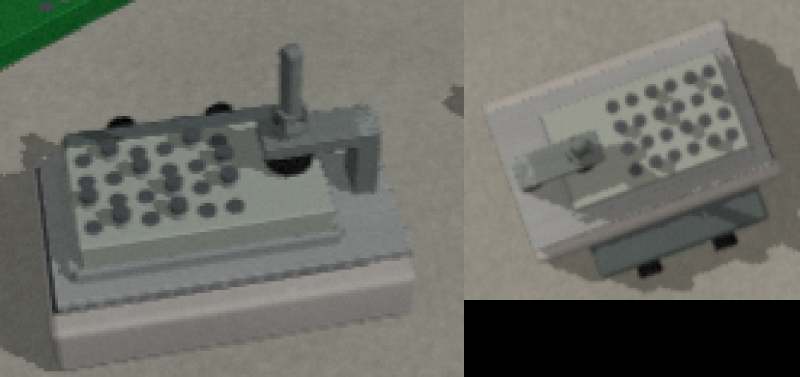

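The crop shows the target: the shaker with the large white rack, and the upright lever (left panel 290,80; right panel 582,150). I need a closer look at the bolt's yaw.

Run:
```python
from h import *
S={n:dict(np.load(f'{n}0.npz')) for n in('scene','top')}
a=cv2.resize(S['scene']['color'][220:273,318:378],None,fx=7,fy=7,interpolation=2)
b=cv2.resize(S['top']['color'][214:254,292:340],None,fx=7.5,fy=7.5,interpolation=2)
h=max(a.shape[0],b.shape[0]); pad=lambda i:cv2.copyMakeBorder(i,0,h-i.shape[0],0,0,0)
im=np.hstack([pad(a),pad(b)]);print(im.shape);cv2.imwrite('pics/crop2.png',im)
s=S['top'];P=cloud(s); 
np.set_printoptions(linewidth=200,suppress=True)
print((P[222:242,306:330,2]*1000).round().astype(int))
print(S['top']['color'][224:240,308:328].mean(2).astype(int))
print(proj(s,[[.4725,-.0253,.23]]))
```

```text
(371, 780, 3)
[[                 110                  101                  105                  106                  110                  102                  110                  106                  104
                   105                  106                  103                  100                  101                  102                  101                  103                  108
                   115                  110                  108                  107                  108                  106]
 [                 109                  113                  106                  105                  106                  112                  106                  107                  107
                   105                  107                  107                  103                  106                  105                  103                  108                  110
                   105                  110                  104                  104                  107                  105]
 [                 104                  113                  109
[... 9853 characters left out ...]
 59  66  69  78  83  82  87]
 [113 111 110 110 102 107  95  77  71  72  67  58  55  59  67  70  77  81  80  85]
 [113 110 109 108  93  99 100  88  69  64  60  56  63  72  78  77  80  80  81  80]
 [111 110 109 108 103  91  90 101  80  68  59  69  77  80  79  79  80  81  79  80]
 [110 112 110 110 109  93  74  91  99  87  71  74  78  81  75  82  79  79  80  79]
 [115 113 112 113 110 106  89  97 101  99  84  80  76  76  77  79  77  76  80  91]
 [112 112 112 111 112 112 108 107  98  93  80  74  77  74  67  63  73  87  98 104]
 [115 112 112 111 110 111 112 111 106 103  93  76  59  53  47  59  88 102 105 105]]
[[317.04016237 229.95312317]]<stdin>:9: RuntimeWarning: invalid value encountered in cast
```

View pics/crop2.png

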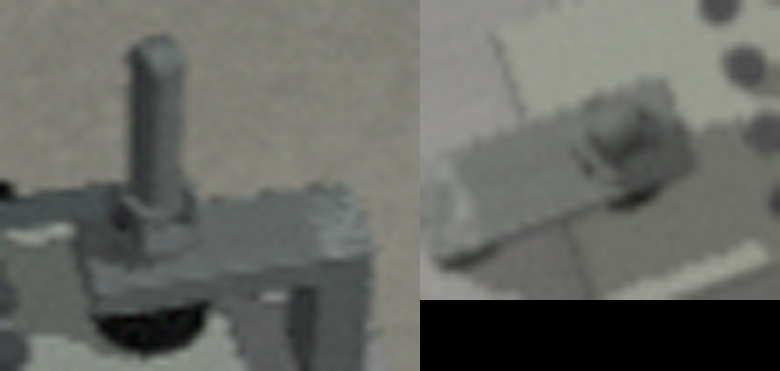

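The upright bar (scene 340,240; top 317,230) sits in a yoke. Its cheeks lie to the upper right and lower left in the top view, so the fold axis runs diagonally. Next I'll find which side is open.

Run:
```python
from h import *
S={n:dict(np.load(f'{n}0.npz')) for n in('scene','top')}
c=np.array([.4725,-.0253])
A=[]
for n,s in S.items():
    P=cloud(s).reshape(-1,3); A.append(P[(np.hypot(*(P[:,:2]-c).T)<.035)&(P[:,2]>.150)])
Q=np.vstack(A)
t=A[1]; top=t[t[:,2]>.222]; print('top bar centroid',top.mean(0),len(top))
# colour-free: yaw of the bar by minimal spread of width, robust
for n,a in zip(S,A):
    k=a[(a[:,2]>.150)&(a[:,2]<.178)]
    r=cv2.minAreaRect(np.float32(k[:,:2]*1000));print(n,'yoke',r)
    for lo,hi in((.15,.160),(.160,.178),(.178,.222)):
        q=a[(a[:,2]>lo)&(a[:,2]<hi)][:,:2]-c
        for deg in(45,):
            R=np.array([[np.cos(np.radians(deg)),np.sin(np.radians(deg))],[-np.sin(np.radians(deg)),np.cos(np.radians(deg))]])
            w=(q@R.T*1000).round().astype(int); print(n,lo,len(w),'u,v:',' '.join(f'{i},{j}' for i,j in sorted(map(tuple,w))[::max(1,len(w)//45)]))
# image edges angle of lever top in top view
g=cv2.resize(S['top']['color'][222:242,306:330],None,fx=20,fy=20,interpolation=2)
h=cv2.resize(S['scene']['color'][222:258,328:356],None,fx=14,fy=14,interpolation=2)
H=max(g.shape[0],h.shape[0]);pad=lambda i:cv2.copyMakeBorder(i,0,H-i.shape[0],0,0,0)
im=np.hstack([pad(h),pad(g)])[:,:800];im=cv2.convertScaleAbs(im,alpha=1.7,beta=-50);cv2.imwrite('pics/crop3.png',im);print(im.shape)
```

```text
top bar centroid [ 0.47249783 -0.02518041  0.22869656] 31
scene yoke ((477.3030700683594, -25.2222957611084), (19.571609497070312, 26.886552810668945), 17.331058502197266)
scene 0.15 56 u,v: -10,-11 -9,-11 -8,-12 -6,-13 -5,-14 -3,-13 -1,-14 -1,-14 0,-12 1,-13 1,1 2,3 3,-14 3,-12 3,5 4,-12 4,-4 4,-1 4,1 4,4 5,-13 5,-5 5,1 5,7 6,-11 6,-9 6,-8 6,3 6,6 7,-12 7,-12 7,-12 7,-4 7,7 7,8 8,-10 8,-7 8,4 9,-5 9,-3 9,0 9,9 9,9 10,0 10,2 10,5 11,-9 11,-6 11,-6 11,2 11,5 12,-5 12,-4 12,4 13,-3 13,0
scene 0.16 76 u,v: -11,-10 -9,-11 -8,-9 -7,-12 -7,-7 -6,-13 -6,-10 -6,-5 -5,-11 -5,-6 -4,-12 -4,-7 -2,-14 -2,-11 -2,-6 -1,-14 -1,-14 -1,-12 -1,-11 -1,-9 -1,-6 0,-13 0,-7 0,10 1,-11 2,-12 2,-6 3,-9 3,-7 3,-6 3,-6 3,8 3,11 4,-13 4,1 4,7 5,-13 5,-13 5,-11 5,-5 5,3 5,6 5,6 6,-12 6,-6 6,-6 6,-6 6,-6 6,-6 6,-3 6,-3 6,-3 6,-3 6,-1 6,0 6,2 6,2 6,5 6,8 7,-12 7,-10 7,-4 7,-1 7,2 7,2 7,8 8,-13 8,-10 8,7 9,-11 9,6 9,8 9,9 9,9 10,-12 10,8
scene 0.178 110 u,v: -7,-5 -7,-5 -6,-6 -6,-6 -6,-6 -5,-6 -5,-6 -3,-7 -3,-5 -2,-6 -2,-6 -1,-7 -1,-7 -1,-6 0,-7 1,-8 1,-6 1,-5 2,-6 3,-7 3,-7 3,-7 3,-5 4,-5 4,-5 4,3 5,-6 5,-6 5,-6 5,-3 5,0 5,2 6,-7 6,-6 6,-4 6,-4 6,-3 6,-2 6,-1 6,-1 6,1 6,2 6,2 6,4 6,4 7,-5 7,-4 7,-2 7,-2 7,-2 7,-1 7,3 8,-5 8,0 8,0
top yoke ((469.4800720214844, -22.118345260620117), (24.048315048217773, 50.51342010498047), 34.32700729370117)
top 0.15 26 u,v: -12,-3 -12,0 -12,4 -11,-5 -11,2 -11,6 -10,-19 -10,-9 -10,-2 -9,-3 -9,0 -9,4 -9,7 -9,11 -7,-5 -7,-2 -7,2 -7,6 -7,12 -4,13 0,30 9,21 11,6 11,12 12,4 14,23
top 0.16 39 u,v: -10,-9 -8,-11 -8,-8 -8,10 -6,-10 -6,-6 -6,8 -6,11 -5,-11 -5,10 -4,-8 -4,6 -3,-10 -3,8 -3,11 -2,-13 -1,-12 -1,6 -1,10 -1,13 0,8 1,-14 1,-10 1,11 2,-11 3,6 3,10 3,13 4,11 5,-10 5,8 6,-11 6,6 6,10 8,-10 8,8 8,11 9,-11 9,10
top 0.178 10 u,v: -8,-2 -8,1 -7,-2 -7,2 -7,4 -7,5 -5,6 -2,6 1,6 5,6
(504, 800, 3)
```

View pics/crop3.png

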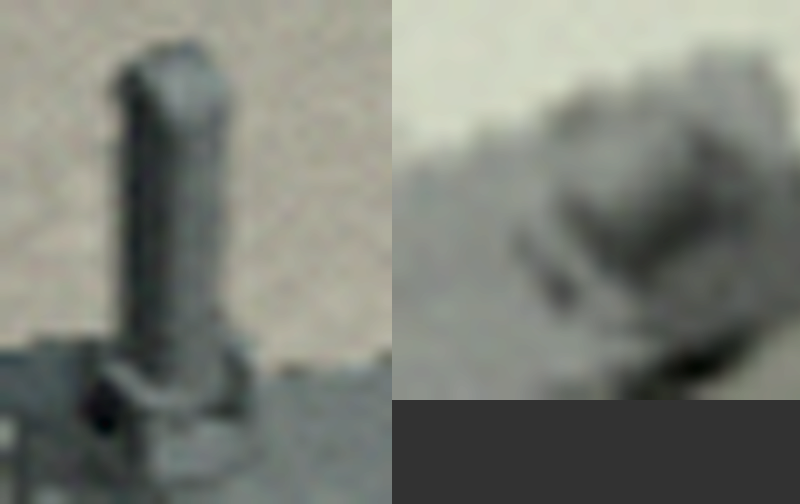

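>>> {"op": "send_rows", "data": {
  "rows": [
    [1,[0.68,-0.65,-0.23],[0,0,0]],
    [1,[0.68,-0.65,-0.23],[0,0,0]],
    [1,[0.68,-0.65,-0.23],[0,0,0]],
    [1,[0.68,-0.65,-0.23],[0,0,0]],
    [1,[0.68,-0.65,-0.23],[0,0,0]],
    [1,[0.68,-0.65,-0.23],[0,0,0]],
    [1,[0.68,-0.65,-0.23],[0,0,0]],
    [1,[0.68,-0.65,-0.23],[0,0,0]],
    [1,[0.68,-0.65,-0.23],[0,0,0]],
    [1,[0.68,-0.65,-0.23],[0,0,0]]
  ]
}}

```text
clock: 0.93
tool_pos: [0.3766, -0.2896, 0.4738]
orientation: [[0.892, 0.453, -0.0], [0.453, -0.892, 0.0], [-0.0, -0.001, -1.0]]
ft_force: [0.6, 1.0, 0.6]
width: 1.0
grip_force: 0.0
```

>>> {"op": "send_rows", "data": {
  "rows": [
    [1,[0.68,-0.65,0],[0,0,0]],
    [1,[0.68,-0.65,0],[0,0,0]],
    [1,[0.68,-0.65,0],[0,0,0]],
    [1,[0.68,-0.65,0],[0,0,0]],
    [1,[0.68,-0.65,0],[0,0,0]],
    [1,[0.68,-0.65,0],[0,0,0]],
    [1,[0.68,-0.65,0],[0,0,0]],
    [1,[0.68,-0.65,0],[0,0,0]],
    [1,[0.68,-0.65,0],[0,0,0]],
    [1,[0.68,-0.65,0],[0,0,0]]
  ]
}}

```text
clock: 1.77
tool_pos: [0.4702, -0.0234, 0.4735]
orientation: [[0.892, 0.453, -0.0], [0.453, -0.892, 0.0], [-0.0, -0.0, -1.0]]
ft_force: [0.4, -1.0, -0.4]
width: 0.998
grip_force: 0.0
```

>>> {"op": "send_rows", "data": {
  "rows": [
    [1,[0,0,0],[0,0,-1]],
    [1,[0,0,0],[0,0,-1]],
    [1,[0,0,0],[0,0,-1]],
    [1,[0,0,0],[0,0,-1]],
    [1,[0,0,0],[0,0,-1]],
    [1,[0,0,0],[0,0,-1]],
    [1,[0,0,0],[0,0,-1]],
    [1,[0,0,0],[0,0,-1]],
    [1,[0,0,0],[0,0,-1]],
    [1,[0,0,0],[0,0,-1]]
  ]
}}

```text
clock: 2.6
tool_pos: [0.47, -0.0248, 0.4734]
orientation: [[0.049, 0.999, -0.001], [0.999, -0.049, 0.0], [0.0, -0.001, -1.0]]
ft_force: [-0.3, -0.3, -0.9]
width: 1.005
grip_force: 0.0
```

>>> {"op": "send_rows", "data": {
  "rows": [
    [1,[0,0,0],[0,0,-1]],
    [1,[0,0,0],[0,0,-1]],
    [1,[0,0,0],[0,0,-1]],
    [1,[0,0,0],[0,0,-1]],
    [1,[0,0,0],[0,0,-1]],
    [1,[0,0,0],[0,0,-1]],
    [1,[0,0,0],[0,0,-1]],
    [1,[0,0,0],[0,0,-1]],
    [1,[0,0,0],[0,0,-1]],
    [1,[0,0,0],[0,0,-1]]
  ]
}}

```text
clock: 3.43
tool_pos: [0.47, -0.0248, 0.4734]
orientation: [[-0.841, 0.541, -0.001], [0.541, 0.841, 0.0], [0.001, -0.0, -1.0]]
ft_force: [-0.7, 1.1, 0.1]
width: 1.005
grip_force: 0.0
```

>>> {"op": "send_rows", "data": {
  "rows": [
    [1,[0,0,0],[0,0,-1]],
    [1,[0,0,0],[0,0,-1]],
    [1,[0,0,0],[0,0,-1]],
    [1,[0,0,0],[0,0,-1]],
    [1,[0,0,0],[0,0,-1]],
    [1,[0,0,0],[0,0,-1]],
    [1,[0,0,0],[0,0,-1]],
    [1,[0,0,0],[0,0,-1]],
    [1,[0,0,0],[0,0,-1]],
    [1,[0,0,0],[0,0,-1]]
  ]
}}

```text
clock: 4.27
tool_pos: [0.47, -0.0248, 0.4734]
orientation: [[-0.889, -0.457, -0.001], [-0.457, 0.889, 0.0], [0.001, 0.0, -1.0]]
ft_force: [-0.1, -0.3, -0.2]
width: 1.0
grip_force: 0.0
```

>>> {"op": "send_rows", "data": {
  "rows": [
    [1,[0,0,0],[0,0,-1]],
    [1,[0,0,0],[0,0,-1]],
    [1,[0,0,0],[0,0,-1]],
    [1,[0,0,0],[0,0,0]]
  ]
}}

```text
clock: 4.6
tool_pos: [0.47, -0.0248, 0.4734]
orientation: [[-0.706, -0.709, -0.001], [-0.709, 0.706, 0.0], [0.0, 0.001, -1.0]]
ft_force: [1.0, 0.5, 0.1]
width: 1.003
grip_force: 0.0
```

```bash
cat > st.py <<'E'
from h import *
o=get_obs();R=np.array(o['orientation']);d=np.array([.4725,-.0253,.360])-o['tool_pos']
print('clock',o['clock'],'pos',o['tool_pos'].round(4),'psi',np.degrees(np.arctan2(R[1,1],R[0,1])),'j',o['joint_positions'].round(3))
print('d units tool',(R.T@d/.03).round(3),'zaxis',R[:,2].round(4),'F',o['ft_force'].round(2),'T',o['torque'].round(3),o['width'],o['grip_force'])
E
python3 st.py
```

```text
clock 4.6 pos [ 0.47   -0.0248  0.4734] psi 135.12571955543356 j [-0.078  0.109  1.888  0.     1.145 -2.436]
d units tool [-0.048 -0.072  3.781] zaxis [-7.e-04  1.e-04 -1.e+00] F [1.03 0.51 0.1 ] T [ 0.003 -0.068 -0.043] 1.0027230873408748 0.0
```

>>> {"op": "send_rows", "data": {
  "rows": [
    [1,[-0.05,-0.07,0.5],[0,0,0]],
    [1,[0,0,0.5],[0,0,0]],
    [1,[0,0,0.5],[0,0,0]],
    [1,[0,0,0.5],[0,0,0]],
    [1,[0,0,0.5],[0,0,0]],
    [1,[0,0,0.5],[0,0,0]],
    [1,[0,0,0.5],[0,0,0]],
    [1,[0,0,0.28],[0,0,0]],
    [1,[0,0,0],[0,0,0]]
  ]
}}

```text
clock: 5.35
tool_pos: [0.472, -0.0252, 0.3586]
orientation: [[-0.71, -0.705, -0.004], [-0.705, 0.71, 0.0], [0.002, 0.003, -1.0]]
ft_force: [0.0, -0.2, 0.0]
width: 0.999
grip_force: 0.0
```

Run:
```python
import st
from h import *
s=snap('scene');a=cv2.resize(s['color'][170:290,270:420],None,fx=4,fy=4,interpolation=2);cv2.imwrite('pics/g1.png',a)
```

```text
clock 5.35 pos [ 0.472  -0.0252  0.3586] psi 134.79298939311158 j [-0.078  0.268  1.995  0.     0.882 -2.431]
d units tool [-0.008 -0.013 -0.047] zaxis [-3.8e-03  3.0e-04 -1.0e+00] F [ 0.01 -0.22  0.  ] T [ 0.034  0.097 -0.042] 0.9986168087710794 0.0
```

View pics/g1.png

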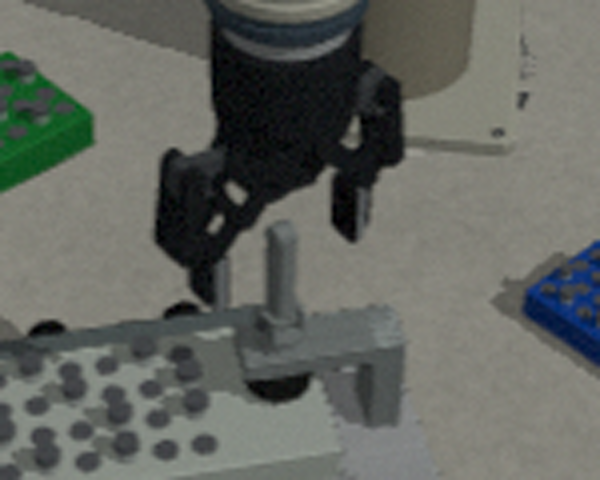

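The open fingers (left tip 220,295; right tip 350,235) straddle the upright lever (282,260). Closing now.

>>> {"op": "send_rows", "data": {
  "rows": [
    [0,[0,0,0],[0,0,0]],
    [0,[0,0,0],[0,0,0]],
    [0,[0,0,0],[0,0,0]],
    [0,[0,0,0],[0,0,0]],
    [0,[0,0,0],[0,0,0]],
    [0,[0,0,0],[0,0,0]],
    [0,[0,0,0],[0,0,0]],
    [0,[0,0,0],[0,0,0]]
  ]
}}

```text
clock: 6.07
tool_pos: [0.4728, -0.0252, 0.3606]
orientation: [[-0.708, -0.706, 0.0], [-0.706, 0.708, 0.0], [-0.0, -0.0, -1.0]]
ft_force: [-1.0, 0.7, 5.3]
width: 0.129
grip_force: 58.2
```

```bash
python3 st.py
```

```text
clock 6.0667 pos [ 0.4728 -0.0252  0.3606] psi 134.90760327917923 j [-0.078  0.265  1.993  0.     0.883 -2.433]
d units tool [0.009 0.004 0.021] zaxis [ 2.e-04  2.e-04 -1.e+00] F [-1.04  0.66  5.34] T [ 0.18   0.273 -0.062] 0.12931394852546801 58.20548452291405
```

```bash
cat > tq.py <<'E'
from rig import get_obs
import numpy as np
o=get_obs();R=np.array(o['orientation'])
print(round(o['clock'],2),'Tz',round(o['torque'][2],3),'F',np.round(o['ft_force'],1),'psi',round(np.degrees(np.arctan2(R[1,1],R[0,1])),1),'pos',np.round(o['tool_pos'],4),'j6',round(o['joint_positions'][5],3))
E
python3 tq.py
```

```text
6.07 Tz -0.062 F [-1.   0.7  5.3] psi 134.9 pos [ 0.4728 -0.0252  0.3606] j6 -2.433
```

>>> {"op": "send_rows", "data": {
  "rows": [
    [0,[0,0,0.007],[0,0,1]],
    [0,[0,0,0.007],[0,0,1]]
  ]
}}

```text
clock: 6.23
tool_pos: [0.4728, -0.0252, 0.3602]
orientation: [[-0.842, -0.54, 0.0], [-0.54, 0.842, 0.0], [-0.0, 0.0, -1.0]]
ft_force: [-2.1, 1.4, 4.7]
width: 0.129
grip_force: 58.2
```

```bash
python3 tq.py
```

```text
6.23 Tz 0.064 F [-2.1  1.4  4.7] psi 122.7 pos [ 0.4728 -0.0252  0.3602] j6 -2.219
```

>>> {"op": "send_rows", "data": {
  "rows": [
    [0,[0,0,0.007],[0,0,1]],
    [0,[0,0,0.007],[0,0,1]]
  ]
}}

```text
clock: 6.4
tool_pos: [0.4728, -0.0252, 0.3598]
orientation: [[-0.936, -0.352, 0.0], [-0.352, 0.936, 0.0], [-0.0, 0.0, -1.0]]
ft_force: [-2.3, 1.9, 4.4]
width: 0.131
grip_force: 58.2
```

```bash
python3 tq.py
```

```text
6.4 Tz 0.038 F [-2.3  1.9  4.4] psi 110.6 pos [ 0.4728 -0.0252  0.3598] j6 -2.009
```

>>> {"op": "send_rows", "data": {
  "rows": [
    [0,[0,0,0.007],[0,0,1]],
    [0,[0,0,0.007],[0,0,1]]
  ]
}}

```text
clock: 6.57
tool_pos: [0.4728, -0.0252, 0.3594]
orientation: [[-0.989, -0.15, 0.0], [-0.15, 0.989, 0.0], [-0.0, 0.0, -1.0]]
ft_force: [-1.2, 1.7, 5.4]
width: 0.135
grip_force: 58.3
```

```bash
python3 tq.py
```

```text
6.57 Tz 0.009 F [-1.2  1.7  5.4] psi 98.6 pos [ 0.4728 -0.0252  0.3594] j6 -1.8
```

>>> {"op": "send_rows", "data": {
  "rows": [
    [0,[0,0,0.007],[0,0,1]],
    [0,[0,0,0.007],[0,0,1]]
  ]
}}

```text
clock: 6.73
tool_pos: [0.4728, -0.0252, 0.3589]
orientation: [[-0.998, 0.059, 0.0], [0.059, 0.998, 0.0], [-0.0, 0.0, -1.0]]
ft_force: [-1.6, 0.8, 4.3]
width: 0.135
grip_force: 58.3
```

```bash
python3 tq.py
```

```text
6.73 Tz 0.032 F [-1.6  0.8  4.3] psi 86.6 pos [ 0.4728 -0.0252  0.3589] j6 -1.59
```

```bash
cat > tq.py <<'E'
from rig import get_obs,optics
import numpy as np
T=[];F=[]
for i in range(5):
    o=get_obs();T.append(o['torque'][2]);F.append(o['ft_force'])
    if i<4: optics.snapshot('top')
R=np.array(o['orientation'])
print(round(o['clock'],2),'Tz',np.round(T,3),'mean',round(np.mean(T),3),'F',np.round(np.mean(F,0),1),'psi',round(np.degrees(np.arctan2(R[1,1],R[0,1])),1),'j6',round(o['joint_positions'][5],3))
E
python3 tq.py
```

```text
6.93 Tz [ 0.032 -0.036 -0.085 -0.029 -0.03 ] mean -0.029 F [-1.5  0.7  5.1] psi 86.9 j6 -1.595
```

>>> {"op": "send_rows", "data": {
  "rows": [
    [0,[0,0,0.007],[0,0,1]],
    [0,[0,0,0.007],[0,0,1]]
  ]
}}

```text
clock: 7.1
tool_pos: [0.4728, -0.0251, 0.3586]
orientation: [[-0.964, 0.265, 0.0], [0.265, 0.964, 0.0], [-0.0, 0.0, -1.0]]
ft_force: [-0.5, 1.9, 5.1]
width: 0.133
grip_force: 58.3
```

```bash
python3 tq.py
```

```text
7.3 Tz [-0.01  -0.095 -0.069 -0.052 -0.003] mean -0.046 F [-1.1  1.7  5.2] psi 74.9 j6 -1.386
```

Create t1.py:
```python
from rig import get_obs
import numpy as np
o=get_obs();R=np.array(o['orientation'])
print(round(o['clock'],2),'Tz',round(o['torque'][2],3),'psi',round(np.degrees(np.arctan2(R[1,1],R[0,1])),1),'j6',round(o['joint_positions'][5],3))
```

```text
(no output)
```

>>> {"op": "send_rows", "data": {
  "rows": [
    [0,[0,0,0.007],[0,0,1]],
    [0,[0,0,0.007],[0,0,1]]
  ]
}}

```text
clock: 7.47
tool_pos: [0.4728, -0.0251, 0.3581]
orientation: [[-0.888, 0.459, 0.0], [0.459, 0.888, 0.0], [-0.0, 0.0, -1.0]]
ft_force: [-1.3, 0.9, 5.6]
width: 0.131
grip_force: 58.3
```

```bash
python3 t1.py
```

```text
7.47 Tz 0.02 psi 62.6 j6 -1.172
```

>>> {"op": "send_rows", "data": {
  "rows": [
    [0,[0,0,0.007],[0,0,1]],
    [0,[0,0,0.007],[0,0,1]]
  ]
}}

```text
clock: 7.63
tool_pos: [0.4728, -0.0251, 0.3577]
orientation: [[-0.773, 0.634, 0.0], [0.634, 0.773, 0.0], [0.0, 0.0, -1.0]]
ft_force: [-1.2, 1.8, 5.2]
width: 0.129
grip_force: 58.3
```

```bash
python3 t1.py
```

```text
7.63 Tz 0.056 psi 50.6 j6 -0.962
```

>>> {"op": "send_rows", "data": {
  "rows": [
    [0,[0,0,0.007],[0,0,1]],
    [0,[0,0,0.007],[0,0,1]]
  ]
}}

```text
clock: 7.8
tool_pos: [0.4728, -0.0251, 0.3573]
orientation: [[-0.624, 0.781, 0.0], [0.781, 0.624, 0.0], [0.0, 0.0, -1.0]]
ft_force: [-2.3, 1.6, 6.0]
width: 0.131
grip_force: 58.3
```

```bash
python3 t1.py
```

```text
7.8 Tz -0.013 psi 38.6 j6 -0.753
```

Still free (mean about 0.025), 1.68 rad turned.

>>> {"op": "send_rows", "data": {
  "rows": [
    [0,[0,0,0.007],[0,0,1]],
    [0,[0,0,0.007],[0,0,1]]
  ]
}}

```text
clock: 7.97
tool_pos: [0.4728, -0.0251, 0.3568]
orientation: [[-0.448, 0.894, 0.0], [0.894, 0.448, 0.0], [0.0, 0.0, -1.0]]
ft_force: [-1.5, 2.0, 4.7]
width: 0.133
grip_force: 58.3
```

```bash
python3 t1.py
```

```text
7.97 Tz 0.028 psi 26.6 j6 -0.543
```

>>> {"op": "send_rows", "data": {
  "rows": [
    [0,[0,0,0.007],[0,0,1]],
    [0,[0,0,0.007],[0,0,1]]
  ]
}}

```text
clock: 8.13
tool_pos: [0.4728, -0.0251, 0.3564]
orientation: [[-0.252, 0.968, 0.0], [0.968, 0.252, 0.0], [0.0, 0.0, -1.0]]
ft_force: [-1.6, 2.3, 5.4]
width: 0.133
grip_force: 58.3
```

```bash
python3 t1.py
```

```text
8.13 Tz 0.029 psi 14.6 j6 -0.334
```

>>> {"op": "send_rows", "data": {
  "rows": [
    [0,[0,0,0.007],[0,0,1]],
    [0,[0,0,0.007],[0,0,1]]
  ]
}}

```text
clock: 8.3
tool_pos: [0.4728, -0.0251, 0.356]
orientation: [[-0.046, 0.999, 0.0], [0.999, 0.046, 0.0], [0.0, 0.0, -1.0]]
ft_force: [-1.6, 1.0, 6.2]
width: 0.132
grip_force: 58.3
```

```bash
python3 t1.py
```

```text
8.3 Tz 0.038 psi 2.6 j6 -0.124
```

>>> {"op": "send_rows", "data": {
  "rows": [
    [0,[0,0,0.007],[0,0,1]],
    [0,[0,0,0.007],[0,0,1]]
  ]
}}

```text
clock: 8.47
tool_pos: [0.4728, -0.0251, 0.3556]
orientation: [[0.163, 0.987, 0.0], [0.987, -0.163, 0.0], [0.0, 0.0, -1.0]]
ft_force: [-1.8, 1.4, 5.0]
width: 0.132
grip_force: 58.3
```

```bash
python3 t1.py
```

```text
8.47 Tz 0.059 psi -9.4 j6 0.085
```

>>> {"op": "send_rows", "data": {
  "rows": [
    [0,[0,0,0.007],[0,0,1]],
    [0,[0,0,0.007],[0,0,1]]
  ]
}}

```text
clock: 8.63
tool_pos: [0.4728, -0.0251, 0.3552]
orientation: [[0.365, 0.931, 0.0], [0.931, -0.365, 0.0], [0.0, 0.0, -1.0]]
ft_force: [-0.9, 2.0, 6.0]
width: 0.134
grip_force: 58.4
```

```bash
python3 t1.py
```

```text
8.63 Tz 0.04 psi -21.4 j6 0.295
```

>>> {"op": "send_rows", "data": {
  "rows": [
    [0,[0,0,0.007],[0,0,1]],
    [0,[0,0,0.007],[0,0,1]]
  ]
}}

```text
clock: 8.8
tool_pos: [0.4729, -0.0251, 0.3549]
orientation: [[0.55, 0.835, 0.0], [0.835, -0.55, 0.0], [0.0, 0.0, -1.0]]
ft_force: [-1.9, 1.8, 7.5]
width: 0.133
grip_force: 58.5
```

```bash
python3 t1.py
```

```text
8.8 Tz 0.149 psi -33.4 j6 0.504
```

Contact is likely, so I'm going to 0.1 rad steps.

>>> {"op": "send_rows", "data": {
  "rows": [
    [0,[0,0,0.007],[0,0,1]]
  ]
}}

```text
clock: 8.88
tool_pos: [0.4729, -0.0251, 0.3547]
orientation: [[0.634, 0.773, 0.0], [0.773, -0.634, 0.0], [0.0, 0.0, -1.0]]
ft_force: [-1.1, 1.6, 7.0]
width: 0.134
grip_force: 58.6
```

```bash
python3 t1.py
```

```text
8.88 Tz 0.178 psi -39.4 j6 0.609
```

>>> {"op": "send_rows", "data": {
  "rows": [
    [0,[0,0,0.007],[0,0,1]]
  ]
}}

```text
clock: 8.97
tool_pos: [0.4729, -0.0251, 0.3546]
orientation: [[0.711, 0.703, 0.0], [0.703, -0.711, 0.0], [0.001, 0.0, -1.0]]
ft_force: [-2.5, 2.1, 6.6]
width: 0.134
grip_force: 58.7
```

```bash
python3 t1.py
```

```text
8.97 Tz 0.215 psi -45.4 j6 0.713
```

The rise above free (about 0.03) is roughly 0.15 to 0.18, so the bolt is snug. I stop turning here. Next is a gentle test of the fold direction along the bar's x.

```bash
cat > ff.py <<'E'
from rig import get_obs
import numpy as np
o=get_obs();R=np.array(o['orientation'])
print(round(o['clock'],2),'Ftool',np.round(R.T@o['ft_force'],1),'Ttool',np.round(R.T@o['torque'],2),'pos',np.round(o['tool_pos'],4))
E
python3 ff.py
```

```text
8.97 Ftool [-0.3 -3.2 -6.6] Ttool [ 0.56 -0.01 -0.21] pos [ 0.4729 -0.0251  0.3546]
```

>>> {"op": "send_rows", "data": {
  "rows": [
    [0,[0.05,0,0],[0,0,0]],
    [0,[0,0,0],[0,0,0]]
  ]
}}

```text
clock: 9.13
tool_pos: [0.4735, -0.0244, 0.3545]
orientation: [[0.708, 0.706, -0.002], [0.706, -0.708, -0.001], [-0.002, -0.0, -1.0]]
ft_force: [-5.5, -3.5, 9.9]
width: 0.138
grip_force: 59.2
```

```bash
python3 ff.py
```

```text
9.13 Ftool [-6.4 -1.4 -9.9] Ttool [ 0.28 -1.06  0.13] pos [ 0.4735 -0.0244  0.3545]
```

>>> {"op": "send_rows", "data": {
  "rows": [
    [0,[-0.1,0,0],[0,0,0]],
    [0,[0,0,0],[0,0,0]]
  ]
}}

```text
clock: 9.3
tool_pos: [0.4722, -0.0258, 0.3546]
orientation: [[0.709, 0.705, 0.003], [0.705, -0.709, 0.002], [0.004, 0.0, -1.0]]
ft_force: [1.4, 6.4, 3.9]
width: 0.133
grip_force: 58.5
```

```bash
python3 ff.py
```

```text
9.3 Ftool [ 5.5 -3.5 -3.9] Ttool [0.74 1.09 0.1 ] pos [ 0.4722 -0.0258  0.3546]
```

>>> {"op": "send_rows", "data": {
  "rows": [
    [0,[0.05,0,0],[0,0,0]],
    [1,[0,0,0],[0,0,0]],
    [1,[0,0,0],[0,0,0]],
    [1,[0,0,0],[0,0,0]],
    [1,[0,0,0],[0,0,0]],
    [1,[0,0,0],[0,0,0]],
    [1,[0,0,-0.75],[0,0,0]],
    [1,[0,0,-0.75],[0,0,0]],
    [1,[0,0,-0.75],[0,0,0]],
    [1,[0,0,-0.75],[0,0,0]]
  ]
}}

```text
clock: 10.13
tool_pos: [0.4726, -0.0253, 0.4448]
orientation: [[0.708, 0.706, -0.001], [0.706, -0.708, 0.0], [-0.0, -0.0, -1.0]]
ft_force: [-0.6, 0.1, 0.0]
width: 1.0
grip_force: 0.0
```

>>> {"op": "send_rows", "data": {
  "rows": [
    [0,[-0.4,0,0],[0,0,0]],
    [0,[-0.4,0,0],[0,0,0]],
    [0,[-0.37,0,0],[0,0,0]],
    [0,[0,0,0],[0,0,0]],
    [0,[0,0,0],[0,0,0]],
    [0,[0,0,0],[0,0,0]],
    [0,[0,0,0],[0,0,0]],
    [0,[0,0,0],[0,0,0]],
    [0,[0,0,0],[0,0,0]]
  ]
}}

```text
clock: 10.88
tool_pos: [0.4481, -0.0498, 0.4438]
orientation: [[0.708, 0.706, -0.0], [0.706, -0.708, 0.0], [-0.0, -0.0, -1.0]]
ft_force: [-0.3, 0.3, -0.5]
width: 0.006
grip_force: 0.0
```

Run:
```python
import ff
from h import *
s=snap('scene');a=cv2.resize(s['color'][170:290,270:420],None,fx=4,fy=4,interpolation=2)
cv2.imwrite('pics/g2.png',a)
s=snap('top');P=cloud(s).reshape(-1,3);c=np.array([.4728,-.0251]);k=P[(np.hypot(*(P[:,:2]-c).T)<.03)&(P[:,2]>.2)&(P[:,2]<.236)];print('tip',k.mean(0) if len(k) else 0,len(k))
```

```text
10.88 Ftool [ 0.  -0.5  0.5] Ttool [-0.03 -0.01  0.01] pos [ 0.4481 -0.0498  0.4438]
tip 0 0
```

View pics/g2.png

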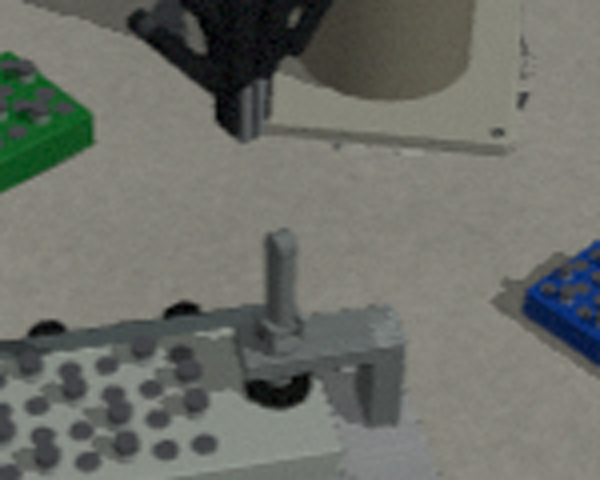

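The fingers are shut (tip 240,130). The lever is still upright (282,270) and the foot is on the rack (278,390). Now descending and probing towards tool +x.

>>> {"op": "send_rows", "data": {
  "rows": [
    [0,[0,0,0.6],[0,0,0]],
    [0,[0,0,0.6],[0,0,0]],
    [0,[0,0,0.6],[0,0,0]],
    [0,[0,0,0.56],[0,0,0]],
    [0,[0.2,0,0],[0,0,0]],
    [0,[0.2,0,0],[0,0,0]],
    [0,[0,0,0],[0,0,0]]
  ]
}}

```text
clock: 11.57
tool_pos: [0.4578, -0.0409, 0.3742]
orientation: [[0.708, 0.706, 0.002], [0.706, -0.708, -0.0], [0.001, 0.001, -1.0]]
ft_force: [-0.0, 0.2, 0.4]
width: -0.002
grip_force: 0.0
```

```bash
python3 ff.py
```

```text
11.57 Ftool [ 0.1 -0.2 -0.4] Ttool [0.03 0.01 0.02] pos [ 0.4578 -0.0409  0.3742]
```

>>> {"op": "send_rows", "data": {
  "rows": [
    [0,[0.1,0,0],[0,0,0]]
  ]
}}

```text
clock: 11.65
tool_pos: [0.4592, -0.0392, 0.3743]
orientation: [[0.708, 0.707, 0.002], [0.707, -0.708, -0.0], [0.001, 0.001, -1.0]]
ft_force: [-0.1, 0.3, -0.4]
width: 0.001
grip_force: 0.0
```

```bash
python3 ff.py
```

```text
11.65 Ftool [ 0.2 -0.3  0.4] Ttool [ 0.04 -0.01 -0.03] pos [ 0.4592 -0.0392  0.3743]
```

>>> {"op": "send_rows", "data": {
  "rows": [
    [0,[0.07,0,0],[0,0,0]]
  ]
}}

```text
clock: 11.73
tool_pos: [0.4604, -0.0378, 0.3742]
orientation: [[0.708, 0.706, 0.001], [0.706, -0.708, -0.001], [0.0, 0.001, -1.0]]
ft_force: [-3.9, -4.2, 6.0]
width: 0.003
grip_force: 3.1
```

```bash
python3 ff.py
```

```text
11.73 Ftool [-5.7  0.2 -6. ] Ttool [-0.07 -1.01  0.01] pos [ 0.4604 -0.0378  0.3742]
```

>>> {"op": "send_rows", "data": {
  "rows": [
    [0,[0.03,0,0],[0,0,0]],
    [0,[0,0,0],[0,0,0]]
  ]
}}

```text
clock: 11.9
tool_pos: [0.4606, -0.0376, 0.3741]
orientation: [[0.708, 0.707, -0.0], [0.707, -0.708, -0.002], [-0.001, 0.001, -1.0]]
ft_force: [-3.5, -5.8, 5.8]
width: 0.002
grip_force: 3.2
```

```bash
python3 ff.py
```

```text
11.9 Ftool [-6.6  1.6 -5.8] Ttool [-0.15 -1.03  0.05] pos [ 0.4606 -0.0376  0.3741]
```

>>> {"op": "send_rows", "data": {
  "rows": [
    [0,[0.03,0,0],[0,0,0]],
    [0,[0,0,0],[0,0,0]]
  ]
}}

```text
clock: 12.07
tool_pos: [0.461, -0.0372, 0.3741]
orientation: [[0.708, 0.707, -0.001], [0.707, -0.708, -0.002], [-0.002, 0.001, -1.0]]
ft_force: [-5.8, -7.3, 7.3]
width: -0.001
grip_force: 4.2
```

```bash
python3 ff.py
```

```text
12.07 Ftool [-9.3  1.1 -7.2] Ttool [-0.2  -1.39  0.03] pos [ 0.461  -0.0372  0.3741]
```

Force climbs against a stop in tool +x, so the lever folds towards tool −x. Going around to the other side.

>>> {"op": "send_rows", "data": {
  "rows": [
    [0,[-0.33,0,0],[0,0,0]],
    [0,[0,0,-0.75],[0,0,0]],
    [0,[0,0,-0.75],[0,0,0]],
    [0,[0,0,-0.75],[0,0,0]],
    [0,[0.7,0,0],[0,0,0]],
    [0,[0.7,0,0],[0,0,0]],
    [0,[0.6,0,0],[0,0,0]],
    [0,[0,0,0.75],[0,0,0]],
    [0,[0,0,0.75],[0,0,0]],
    [0,[0,0,0.75],[0,0,0]]
  ]
}}

```text
clock: 12.9
tool_pos: [0.4968, -0.0011, 0.3732]
orientation: [[0.708, 0.706, 0.002], [0.706, -0.708, 0.0], [0.002, 0.001, -1.0]]
ft_force: [-0.2, -0.3, -0.6]
width: 0.001
grip_force: 0.0
```

>>> {"op": "send_rows", "data": {
  "rows": [
    [0,[-0.3,0,0],[0,0,0]],
    [0,[-0.2,0,0],[0,0,0]],
    [0,[-0.1,0,0],[0,0,0]],
    [0,[0,0,0],[0,0,0]]
  ]
}}

```text
clock: 13.23
tool_pos: [0.4839, -0.0147, 0.3747]
orientation: [[0.709, 0.705, 0.002], [0.705, -0.709, 0.0], [0.002, 0.002, -1.0]]
ft_force: [-0.2, 1.1, 0.2]
width: -0.001
grip_force: 0.1
```

```bash
cat >> ff.py <<'E'
d=R.T@(o['tool_pos']-np.array([.4728,-.0251,.3287]))*1000
print('u %.1f v %.1f zc %.1f'%(-d[0],d[1],-d[2]))
E
python3 ff.py
```

```text
13.23 Ftool [ 0.6 -0.9 -0.2] Ttool [ 0.03 -0.    0.03] pos [ 0.4839 -0.0147  0.3747]
u -15.3 v 0.5 zc 46.0
```

>>> {"op": "send_rows", "data": {
  "rows": [
    [0,[-0.1,0,0],[0,0,0]],
    [0,[-0.1,0,0],[0,0,0]],
    [0,[0,0,0],[0,0,0]]
  ]
}}

```text
clock: 13.48
tool_pos: [0.48, -0.0185, 0.3744]
orientation: [[0.708, 0.706, 0.003], [0.706, -0.708, -0.0], [0.002, 0.002, -1.0]]
ft_force: [2.3, 1.8, 2.4]
width: -0.001
grip_force: 1.3
```

```bash
python3 ff.py
```

```text
13.48 Ftool [ 2.9  0.4 -2.4] Ttool [0.01 0.4  0.01] pos [ 0.48   -0.0185  0.3744]
u -9.8 v 0.5 zc 45.7
```

It folds this way (about 3 N). Following the arc.

>>> {"op": "send_rows", "data": {
  "rows": [
    [0,[-0.17,0,0.03],[0,0,0]],
    [0,[-0.17,0,0.03],[0,0,0]],
    [0,[-0.17,0,0.03],[0,0,0]],
    [0,[-0.13,0,0.07],[0,0,0]],
    [0,[-0.13,0,0.07],[0,0,0]],
    [0,[-0.13,0,0.07],[0,0,0]],
    [0,[0,0,0],[0,0,0]]
  ]
}}

```text
clock: 14.07
tool_pos: [0.46, -0.0378, 0.3636]
orientation: [[0.708, 0.706, -0.001], [0.706, -0.708, -0.0], [-0.001, -0.001, -1.0]]
ft_force: [1.3, -1.6, 1.2]
width: 0.002
grip_force: 0.6
```

```bash
python3 ff.py
```

```text
14.07 Ftool [-0.2  2.1 -1.2] Ttool [-0.14  0.21 -0.03] pos [ 0.46   -0.0378  0.3636]
u 18.1 v -0.1 zc 34.9
```

>>> {"op": "send_rows", "data": {
  "rows": [
    [0,[-0.11,0,0.11],[0,0,0]],
    [0,[-0.11,0,0.11],[0,0,0]],
    [0,[-0.11,0,0.11],[0,0,0]],
    [0,[0,0,0],[0,0,0]]
  ]
}}

```text
clock: 14.4
tool_pos: [0.4531, -0.0445, 0.3535]
orientation: [[0.708, 0.706, -0.001], [0.706, -0.708, 0.0], [-0.001, -0.001, -1.0]]
ft_force: [1.8, 0.6, 1.3]
width: -0.005
grip_force: 0.6
```

```bash
python3 ff.py
```

```text
14.4 Ftool [ 1.7  0.9 -1.3] Ttool [-0.18  0.17  0.03] pos [ 0.4531 -0.0445  0.3535]
u 27.7 v -0.2 zc 24.8
```

>>> {"op": "send_rows", "data": {
  "rows": [
    [0,[-0.08,0,0.11],[0,0,0]],
    [0,[-0.08,0,0.11],[0,0,0]],
    [0,[-0.04,0,0.09],[0,0,0]],
    [0,[-0.03,0,0.07],[0,0,0]],
    [0,[0,0,0],[0,0,0]]
  ]
}}

```text
clock: 14.82
tool_pos: [0.4485, -0.0493, 0.3424]
orientation: [[0.708, 0.706, -0.001], [0.706, -0.708, -0.0], [-0.001, -0.0, -1.0]]
ft_force: [-0.1, 1.0, 1.7]
width: -0.001
grip_force: 0.7
```

```bash
python3 ff.py
```

```text
14.82 Ftool [ 0.6 -0.8 -1.7] Ttool [0.02 0.25 0.02] pos [ 0.4485 -0.0493  0.3424]
u 34.3 v -0.0 zc 13.7
```

>>> {"op": "send_rows", "data": {
  "rows": [
    [0,[0,0,0.06],[0,0,0]],
    [0,[0,0,0],[0,0,0]]
  ]
}}

```text
clock: 14.98
tool_pos: [0.4484, -0.0493, 0.3408]
orientation: [[0.708, 0.706, -0.001], [0.706, -0.708, -0.0], [-0.001, -0.001, -1.0]]
ft_force: [-1.4, -1.5, 2.4]
width: 0.0
grip_force: 1.2
```

```bash
python3 ff.py
```

```text
14.98 Ftool [-2.   0.1 -2.4] Ttool [-0.06 -0.25  0.04] pos [ 0.4484 -0.0493  0.3408]
u 34.4 v -0.1 zc 12.1
```

>>> {"op": "send_rows", "data": {
  "rows": [
    [0,[0,0,0.06],[0,0,0]],
    [0,[0,0,0],[0,0,0]]
  ]
}}

```text
clock: 15.15
tool_pos: [0.4484, -0.0495, 0.3395]
orientation: [[0.708, 0.706, -0.001], [0.706, -0.708, -0.001], [-0.002, -0.0, -1.0]]
ft_force: [-4.3, -1.6, 11.2]
width: 0.004
grip_force: 5.5
```

```bash
python3 ff.py
```

```text
15.15 Ftool [ -4.2  -1.9 -11.2] Ttool [ 0.25 -0.89 -0.01] pos [ 0.4484 -0.0495  0.3395]
u 34.5 v 0.0 zc 10.8
```

>>> {"op": "send_rows", "data": {
  "rows": [
    [0,[0,0,0.05],[0,0,0]],
    [0,[0,0,0],[0,0,0]]
  ]
}}

```text
clock: 15.32
tool_pos: [0.4484, -0.0497, 0.3388]
orientation: [[0.708, 0.707, -0.001], [0.707, -0.708, -0.001], [-0.002, 0.0, -1.0]]
ft_force: [-6.7, -3.5, 21.0]
width: 0.002
grip_force: 10.3
```

```bash
python3 ff.py
```

```text
15.32 Ftool [ -7.3  -2.2 -21. ] Ttool [ 0.49 -1.53  0.  ] pos [ 0.4484 -0.0497  0.3388]
u 34.6 v 0.2 zc 10.0
```

The lever is at its stop (the force jumps at zc of about 11, which is 1.5 rad). Retreating upward, then checking.

>>> {"op": "send_rows", "data": {
  "rows": [
    [0,[0,0,-0.3],[0,0,0]],
    [0,[0,0,-0.7],[0,0,0]],
    [0,[0,0,-1],[0,0,0]],
    [0,[0,0,-1],[0,0,0]],
    [0,[0,0,-1],[0,0,0]],
    [0,[0,0,-1],[0,0,0]],
    [0,[0.9,0,0],[0,0,0]],
    [0,[0.9,0,0],[0,0,0]],
    [0,[0.9,0,0],[0,0,0]],
    [0,[0,0,0],[0,0,0]]
  ]
}}

```text
clock: 16.15
tool_pos: [0.5083, 0.0102, 0.488]
orientation: [[0.707, 0.707, 0.002], [0.707, -0.707, 0.001], [0.002, 0.001, -1.0]]
ft_force: [-0.0, -0.0, 0.5]
width: -0.0
grip_force: 0.0
```

Run:
```python
import ff
from h import *
s=snap('scene');a=cv2.resize(s['color'][190:340,240:420],None,fx=4,fy=4,interpolation=2);cv2.imwrite('pics/g3.png',a)
P=cloud(s).reshape(-1,3);u=np.array([-.708,-.706]);d=P[:,:2]-[.4728,-.0251];a=d@u;b=d@[-.706,.708]
for lo in range(10,75,8):
    k=(a>lo/1e3)&(a<(lo+8)/1e3)&(abs(b)<.005)&(P[:,2]>.148)&(P[:,2]<.2);print(lo,k.sum(),np.round(np.median(P[k,2])*1e3,1) if k.any() else '')
```

```text
16.15 Ftool [-0.   0.  -0.5] Ttool [-0.05 -0.05  0.09] pos [0.5083 0.0102 0.488 ]
u -50.4 v 0.3 zc 159.2
10 13 165.6
18 11 166.1
26 11 167.3
34 10 168.1
42 14 167.0
50 15 167.7
58 10 168.0
66 2 162.5
74 0
```

View pics/g3.png

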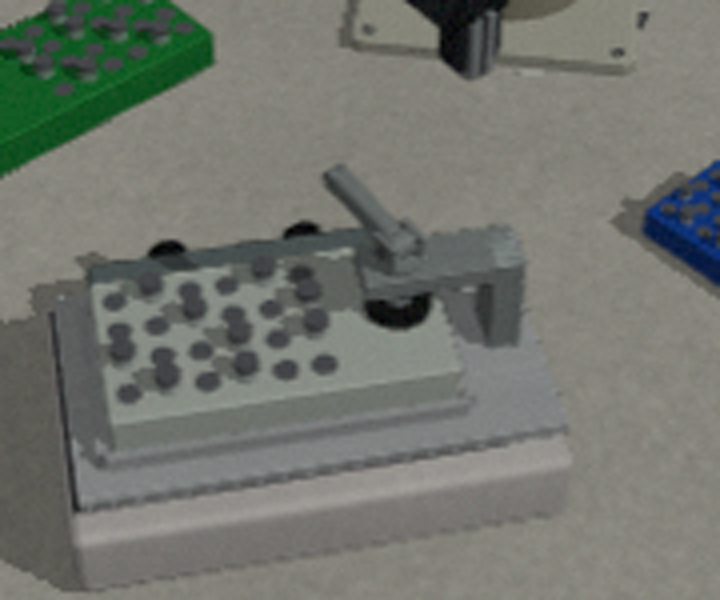

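The lever lies flat: its bar runs from 400,240 to 335,175, and its top rises only about 3 mm along its length, which is the 1.5 rad stop. The foot is pressed on the rack (400,305), the rack is in place, and the gripper is clear. Handing in.

```bash
python3 -c "
from rig import workorder
print(workorder.close_job())"
```

```text
the job is handed in; nothing more can be done
None
```

The rack is clamped: I turned the bolt about 3.15 rad clockwise until torque readings showed it snug (0.15–0.18 N m above free), folded the lever flat to its stop, and moved the gripper clear; no verdict came back when I handed it in at about 16 s of the 64 s limit.

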